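Seat the keyed pan of a packing-bench scale and zero it

TASK

The round yellow weighing pan has been put back on the bench scale the wrong way round, so it sits crooked on the red key. Turn it on its centre stud, for instance by pushing one of its black ears, until its notch finds the key and the pan drops fully home and lies flat; then press the round green zero button all the way down and let it come up again. Leave the other things on the bench where they are.

Things in the scene. Friction and masses are not known exactly. Their poses are not given: they have to be found in the camera images.
- scale: Bench scale, fixed. White base 270 x 270 mm, top 54 mm above the table; origin on the table below the middle of the pan's seat. The red key is at its +x. At its -y side is a grey control panel, 48 mm high (y -128 to -252 mm, x -125 to 125 mm), with three green number windows and the green zero button.
- seat (a point): Middle of the round steel seat that the pan lies on, 66 mm above the table; the seat is 200 mm across. Here stands a steel centring stud, 28 mm across, 18 mm high above the seat; the pan's centre hole is over it from the start.
- key (a point): Middle of the red key, at seat height, 112 mm from the stud along the scale's +x. The key is a bar 34 mm long radially (95 to 129 mm from the stud axis), 16 mm wide, standing 9 mm above the seat; its outer end shows beyond the pan's rim.
- pan: Loose round yellow pan, 0.22 to 0.4 kg, 224 mm across, plate 5 mm thick, rim lip up to 11 mm above the underside, 34 mm centre hole. Origin at the centre of the underside, +x through the notch. Not home, it rests on the key, tilted 2.5 degrees. Home, it is flat on the seat and turns only some 3 degrees before notch meets key. A push of 2 to 5 N on an ear turns it, with jerks over 8 N at times.
- pan_notch (a point): Middle of the pan's only notch, at underside height, 100 mm from the pan's centre along its +x. The notch is open at the rim, 24 mm wide, and cut in to 88 mm from the centre; a blue stripe on the plate (45 x 10 mm) points to it; the rim lip is missing for about 30 mm on each side of it.
- ear_a (a point): Centre of a black upright ear at the pan's +y, 83 mm from the pan's centre and 20 mm above its underside. The ear is a flat fin along the radius: 44 mm long (61 to 105 mm from the centre), 8 mm thick, its top 36 mm above the pan's underside (31 mm above the plate).
- ear_b (a point): Centre of the same kind of ear at the pan's -y.
- zero_key (a joint): Travel of the green zero button in m: 0 up, 0.006 fully down; it springs back. It counts as pressed beyond 0.004, fully down takes about 5 N.
- zero_key_top (a point): Centre of the top of the green zero button, 28 mm across, facing up, on the control panel at the scale's x = -30 mm, y = -190 mm.
- parcel: A bystander on the bench, to be left where it is: closed cardboard parcel, 160 x 110 mm, 60 mm high. Origin at the centre of its underside.
- tape_roll: A bystander on the bench, to be left where it is: roll of amber packing tape lying flat, 100 mm across, 48 mm high. Origin at the centre of its underside.
- mug: A bystander on the bench, to be left where it is: blue ceramic mug, 80 mm across, 90 mm high, handle at its +y. Origin at the centre of its underside.
- phone: A bystander on the bench, to be left where it is: black phone with a blue screen, 150 x 72 x 9 mm. Origin at the centre of its underside.
- stapler: A bystander on the bench, to be left where it is: blue and black desk stapler, 140 x 34 mm, 55 mm high. Origin at the centre of its underside.
- glue: A bystander on the bench, to be left where it is: white glue bottle with orange cap, 48 mm across, 110 mm high. Origin at the centre of its underside.

How it is judged:
By the outcome, as a careful person would: the job done as asked, in the order asked, and still so for the second after the job is handed in, with the robot touching nothing.
It also fails if it takes over 61 s, if anything falls off the work surface, if the arm or the gripper's body presses on something with over 40 N, if the wrist force passes 120 N, or if a joint passes its speed limit or range.

ROBOT

A 7-joint arm with a two-finger parallel gripper is mounted at the origin on the work surface. World frame = base frame: x ahead of the robot, y to its left, z up, the work surface at z = 0. Lengths are in mm, angles in rad, forces in N, time in s.
With the tool pointing down it reaches from about 350 to 900 mm from the base axis. Payload 19.9 kg.
Tool frame: the origin (TCP) lies between the finger pads; the fingertips stand 25 mm ahead of it and the grasp point (between the pads) lies 6 mm ahead of it (tip_extent is the distance from the TCP to the fingertips, in mm); z points along the fingers, y is the line along which they close (so a half turn about z gives the same grasp; the last joint's range is limited). The gripper opens to 85 mm and grips with 20 to 120 N. Pads are 22 mm wide; open, the fingers measure 114 mm over their backs; the gripper's body (76 mm by 85 mm) begins 54 mm behind the grasp point. The pads swing forward as they close: fully open they stand 13 mm farther back than shut.
Start: joints at [-1.188, 0.417, -0.01, 1.614, 0.005, 1.111, -0.053], TCP at [257.004, 569.695, 256.26] pointing down, gripper open.
Joint ranges: [-2.81, 2.81], [-0.39, 2.02], [-1.27, 1.25], [0.06, 2.57], [-1.19, 4.33], [0.19, 2], [-2.82, 2.82]. Speed limits (rad/s): [1.89, 1.89, 2.39, 2.39, 3.01, 3.01, 3.01].

INTERFACE

Orientations are given as a 3x3 rotation matrix whose columns are the frame's x, y, z axes.
In Python, from workcell import state, grab_frame, get_calibration, hand_in, recognise, trace, tip_extent gives the robot as it stands. The module is installed in compiled form; this text tells all that it offers.
- The arm moves only by the shell command python3 -m crank 'ROWS' [OPENING] [FORCE]. ROWS is JSON, one flat list of numbers, 4 for each row, row after row: the shift along the tool's x, y, z in mm, then the turn about the tool's z in rad. A call has 1 to 8 rows; each row shifts and turns the commanded pose from where the row before left it, along the tool's axes as they then stand; what a row does not reach is not made up. A row lasts 1/10 s, in which the tool goes at most 50 mm and 8.59 degrees, less where a joint would pass 70% of its speed; a pose out of reach is approached as far as the arm can. A call is refused whole if a number of a shift passes 50 or a number of a turn 0.15, either way. A call with a gripper value outside its range is refused whole. OPENING is the opening, from 0 (shut) to 1 (fully open), set as the call begins (- or left out, the last holds). The fingers move at their own pace and stop on an object; FORCE is the grip in N (left out, the last holds). Time passes only in rows, so rows that do not move let the fingers close. It gives the time, the measured TCP pose, the force, the opening and the grip force at its end, in the units of the state.
- state(): the state, without advancing time (a new reading comes with each control period).
- grab_frame(name): name is "side" or "top" or "wrist"; returns the picture (384x512x3 uint8, red, green, blue); there is no depth.
- get_calibration(name): a dict with "fx", "fy", "cx", "cy" (pixels), "extrinsics" (4x4, takes a point from world to camera coordinates); the wrist camera has in their place "T_tool_cam" (4x4, takes a point from camera to tool coordinates, whose origin is the TCP and whose axes are the flange's). Camera axes: x right, y down, z forward; pixel columns grow to the right and rows downward; lengths in mm; the calibration is good to about 2 mm. A picture is of the moment at which its call begins: read the wrist's pose just before it. get_calibration takes no time and is no camera call.
- hand_in(): hands the job in; it is judged then, once.
Trained networks look in the newest picture that a camera, given by its name, has taken for a name from the list of things; names that differ only in an ending like _2 or _b are one class to them, and where a whole thing is asked for, a point or a joint stands for the part that bears it (a point fixed in the world has none). Each returns a list of dicts, best first, with "p" (0 to 1); they miss things now and then, are a little off and sometimes report something else, mostly with a low value. They report only what shows in the picture. A call takes as long as a camera call.
- recognise(thing, camera): "position" ([row, column] in pixels, amid what is visible of it).
- trace(thing, camera): "pixels" (384x512 bool, what is visible of it) and "position" ([row, column] in pixels, amid what is visible of it).
The state is a dict: "time": time; "joint_positions": joint angles; "qd": joint speeds; "tau": joint torques, N m; "position": TCP position; "tool_rot": TCP orientation; "force": force on the tool from outside, world axes, zero at the start; "wrist_torque": the same for the moment, N m; "grip_width": finger opening in mm; "grip_force": force on a finger pad.
Only numpy, scipy, OpenCV 4.12 (cv2) and the standard library are available. Lean on these libraries where they do the work, as an engineer would, in place of code of your own. Each camera call takes 0.05 s, during which the arm holds its last target. There are 200 camera calls.

## Working session

There is one attempt and no reset: what is moved stays moved. The work goes in short steps, Python scripts to look and compute and a shell command to move; the robot and the scene stay as the last step left them, time stands still between calls to the robot, and variables do not carry over. Pictures are saved under pics/ and viewed, at most 10 in all, crops included, and the job is handed in when it is done.

```bash
mkdir -p pics; cat > h.py <<'E'
import numpy as np, cv2
from workcell import *
def ray(cam,rc,st=None):
    c=get_calibration(cam); r,q=rc
    d=np.array([(q-c["cx"])/c["fx"],(r-c["cy"])/c["fy"],1.])
    if "extrinsics" in c:
        E=np.array(c["extrinsics"]); R=E[:3,:3]; return -R.T@E[:3,3], R.T@d
    st=st or state(); T=np.array(c["T_tool_cam"]); R=np.array(st["tool_rot"])
    return R@T[:3,3]+np.array(st["position"]), R@T[:3,:3]@d
def hit(cam,rc,z,st=None):
    o,d=ray(cam,rc,st); return o+d*(z-o[2])/d[2]
def save(cam,n):
    f=grab_frame(cam); cv2.imwrite(f"pics/{n}.png",f[:,:,::-1]); return f
E
python3 - <<'E'
from h import *
np.set_printoptions(precision=1,suppress=True)
a=save("top","t0");
Z=dict(scale=54,seat=66,key=75,pan=72,pan_notch=70,ear_a=90,zero_key_top=54,parcel=60,tape_roll=48,mug=90,glue=110,stapler=55)
for n,z in Z.items():
    for r in recognise(n,"top")[:3]: print(n,r["p"],np.array(r["position"]),hit("top",r["position"],z))
save("side","s0")
for n in ("ear_a","zero_key_top","key","pan_notch","pan"):
    for r in recognise(n,"side")[:3]: print(n,r["p"],np.array(r["position"]),hit("side",r["position"],Z[n]))
s=state();print(s["time"],np.array(s["tool_rot"]),s["force"],tip_extent)
E
```

```text
scale 0.58 [180.5 275.8] [553.6 -92.3  54. ]
scale 0.16 [171.6 235.2] [577.6  32.9  54. ]
seat 0.81 [173.6 277.1] [573.1 -95.   66. ]
seat 0.27 [182.9 296.2] [ 546.2 -153.5   66. ]
key 0.56 [177.4 278. ] [560.2 -97.3  75. ]
pan 0.59 [175.8 238.4] [562.2  22.1  72. ]
pan_notch 0.88 [174.  231.1] [567.4  44.4  70. ]
pan_notch 0.54 [210.2 400.2] [ 471.6 -466.9   70. ]
ear_a 0.64 [155. 384.] [ 634.9 -413.5   90. ]
ear_a 0.61 [176.3 236.9] [557.9  26.   90. ]
ear_a 0.26 [180.9 278.5] [547.5 -97.9  90. ]
zero_key_top 0.5 [180.3 299.6] [ 556.2 -165.2   54. ]
parcel 0.97 [188.5 101.3] [513.6 435.8  60. ]
tape_roll 0.68 [238.3  97.3] [363.9 441.4  48. ]
mug 0.56 [210.8 399.1] [ 468.3 -455.9   90. ]
glue 0.76 [141.4 118.4] [648.9 377.  110. ]
stapler 0.96 [156.4 387.2] [ 638.3 -435.5   55. ]
stapler 0.58 [176.5 278.4] [566.  -99.9  55. ]
ear_a 0.61 [184.5 274. ] [557.4  -5.3  90. ]
zero_key_top 0.38 [222.  275.6] [ 555.2 -141.4   54. ]
key 0.78 [224.2 282.3] [ 569.4 -181.1   75. ]
key 0.67 [183.6 276. ] [565.4  25.6  75. ]
pan_notch 0.83 [182.9 270.6] [550.1  38.4  70. ]
pan 0.97 [182.9 275.8] [565.4  34.9  72. ]
0.95 [[-0.9  0.4  0. ]
 [ 0.4  0.9 -0. ]
 [-0.  -0.  -1. ]] [ 0.4 -0.1  0.3] 25.0
```

View pics/t0.png

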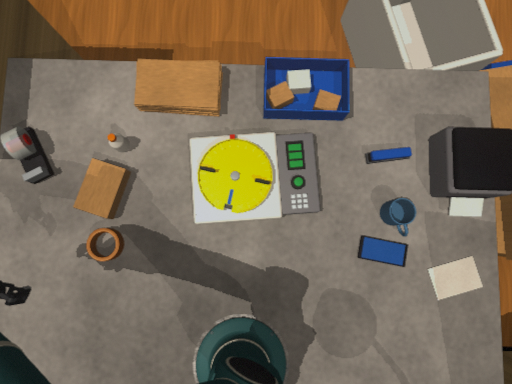

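View pics/s0.png

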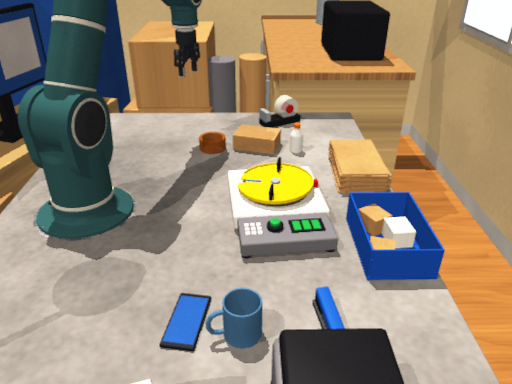

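The top view shows the stud at (175,235), the red key at (136,233), the blue stripe at (198,230) pointing toward the robot, ears at (168,207) and (182,264), and the zero button at (182,298). The side view agrees. The pan needs about 170° clockwise. I'll refine these by colour.

```bash
cat >> h.py <<'E'
def blobs(f,lo,hi,box,mn=6):
    hsv=cv2.cvtColor(f,cv2.COLOR_RGB2HSV); m=cv2.inRange(hsv,np.array(lo),np.array(hi)); k=np.zeros_like(m); r0,r1,c0,c1=box; k[r0:r1,c0:c1]=m[r0:r1,c0:c1]
    n,_,s,c=cv2.connectedComponentsWithStats(k); return [(s[i][4],c[i][::-1]) for i in range(1,n) if s[i][4]>=mn]
def look():
    f=grab_frame("top"); B=(125,228,185,318)
    for nm,lo,hi,z in (("key",(0,150,100),(8,255,255),72),("green",(50,100,50),(80,255,255),54),("stripe",(100,90,50),(125,255,255),73),("black",(0,0,0),(180,255,55),92),("yellow",(24,150,120),(34,255,255),73)):
        for a,c in blobs(f,lo,hi,B): print(nm,a,c,hit("top",c,z).round(1))
    return f
E
python3 - <<'E'
from h import *
f=look()
cv2.imwrite("pics/t0c.png",cv2.resize(f[120:230,185:325,::-1],None,fx=5,fy=5,interpolation=cv2.INTER_CUBIC))
s=state();print(s["joint_positions"],np.round(s["tool_rot"],3))
c=get_calibration("wrist");print(np.round(c["T_tool_cam"],2))
E
```

```text
key 20 [135.9  231.95] [684.9  45.6  72. ]
green 295 [155.18305085 294.94237288] [ 634.1 -149.9   54. ]
green 74 [181.22972973 297.90540541] [ 553.2 -160.1   54. ]
stripe 31 [196.41935484 229.83870968] [498.9  45.8  73. ]
black 130 [154.88461538 295.08461538] [ 627.2 -146.    92. ]
black 6 [151.  295.5] [ 639.  -147.1   92. ]
black 61 [182.44262295 297.49180328] [ 544.2 -154.2   92. ]
black 8 [182.25 265.  ] [542.1 -57.8  92. ]
yellow 3997 [174.66925194 234.92369277] [565.2  32.7  73. ]
[-1.18847997  0.41740524 -0.01028733  1.61359116  0.00468366  1.11070755
 -0.05303591] [[-0.912  0.411 -0.   ]
 [ 0.411  0.912 -0.   ]
 [-0.    -0.    -1.   ]]
[[   0.     -0.96   -0.27   66.84]
 [   1.      0.      0.     -1.05]
 [   0.     -0.27    0.96 -117.54]
 [   0.      0.      0.      1.  ]]
```

View pics/t0c.png

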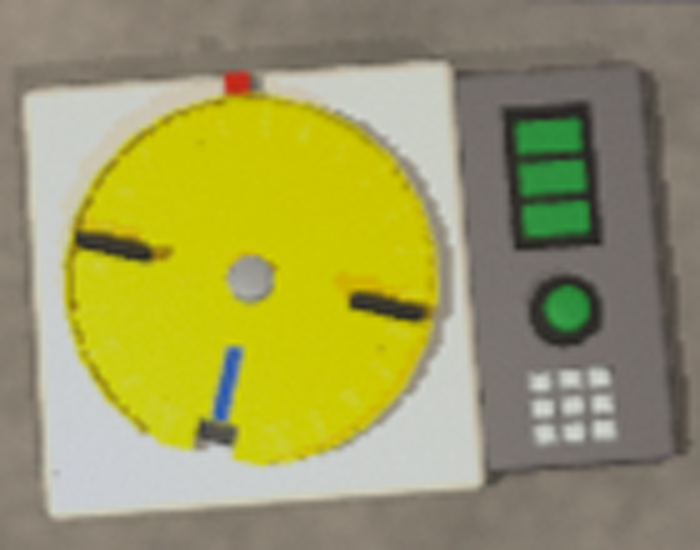

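```bash
python3 -m crank '[-34,-27,0,0,-34,-27,0,0,-34,-27,0,0,-34,-27,0,0,-34,-27,0,0,-34,-27,0,0,-34,-27,0,0,-34,-27,0,0]' 0 30
python3 -m crank '[-34,-27,0,0,-34,-27,0,0,-34,-27,0,0,-34,-27,0,0,-34,-27,0,0,-34,-27,0,0,-34,-27,0,0,-34,-27,0,0]'
python3 -m crank '[0,0,20,-0.14,0,0,20,-0.14,0,0,20,-0.14,0,0,10,-0.126,0,0,0,0]'
python3 - <<'E'
from h import *
f=save("wrist","w0"); s=state(); print(np.round(s["position"],1),np.round(s["tool_rot"],3),np.round(s["joint_positions"],2),s["time"])
for n,z in (("ear_a",92),("zero_key_top",54),("key",75),("pan_notch",70)):
    for r in recognise(n,"wrist")[:2]: print(n,r["p"],np.round(r["position"]),hit("wrist",r["position"],z,s).round(1))
E
```

```text
time: 1.8
position: [416.7, 259.3, 256.6]
tool_rot: [[-0.912, 0.411, 0.0], [0.411, 0.912, 0.0], [-0.0, 0.001, -1.0]]
force: [1.8, -0.1, -0.1]
grip_width: -0.1
grip_force: 0.0
time: 2.6
position: [575.9, -49.4, 256.5]
tool_rot: [[-0.912, 0.411, 0.0], [0.411, 0.912, -0.0], [-0.0, 0.0, -1.0]]
force: [0.4, -0.1, 1.3]
grip_width: -0.2
grip_force: 0.0
time: 3.1
position: [574.6, -47.9, 185.1]
tool_rot: [[-0.992, -0.124, -0.002], [-0.124, 0.992, 0.0], [0.002, 0.0, -1.0]]
force: [0.9, 0.3, 0.7]
grip_width: -0.6
grip_force: 0.0
[575.1 -48.  186.1] [[-0.993 -0.119 -0.001]
 [-0.119  0.993  0.   ]
 [ 0.001  0.    -1.   ]] [-0.17  0.42  0.25  1.81 -0.12  0.93  1.83] 3.15
ear_a 0.94 [174. 369.] [541.3  31.1  92. ]
zero_key_top 0.9 [150. 116.] [ 552.7 -166.4   54. ]
key 0.65 [111. 173.] [ 515.2 -115.4   75. ]
pan_notch 0.85 [173. 368.] [543.7  39.5  70. ]
```

View pics/w0.png

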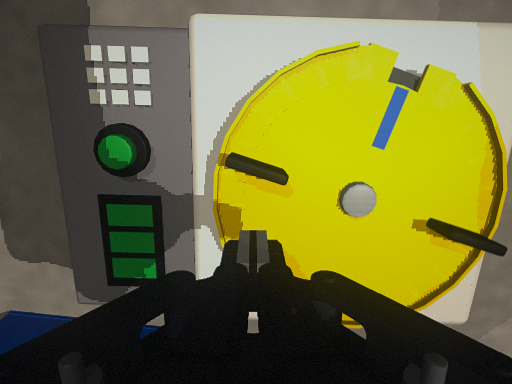

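Wrist view: stud top (199,359), ear a from (155,228) to (178,287), button (150,118), and the closed fingertips at (235,255) on the far side of the ear as planned.

```bash
python3 - <<'E'
from h import *
s=state()
for n,p,z in (("stud",(199,359),84),("ear_out",(156,228),106),("ear_in",(179,286),106),("btn",(150,117),56),("notch",(80,406),68),("s0",(146,379),75),("s1",(91,402),73),("earb_in",(223,430),106),("earb_out",(250,505),106),("tipL",(235,255),161)):
    print(n,hit("wrist",p,z,s).round(1))
E
```

```text
stud [563.6  31.7  84. ]
ear_out [539.4 -70.1 106. ]
ear_in [550.2 -29.4 106. ]
btn [ 553.3 -165.1   56. ]
notch [473.1  52.8  68. ]
s0 [522.7  41.3  75. ]
s1 [481.6  49.5  73. ]
earb_in [569.4  76.5 106. ]
earb_out [583.1 136.4 106. ]
tipL [570.  -48.6 161. ]
```

```bash
python3 -m crank '[0,0,30,0,0,0,25,0,0,0,10,0,0,0,0,0]'
python3 -m crank '[0,0,5,0,0,0,4,0,0,0,0,0]'
```

```text
time: 3.75
position: [574.9, -47.7, 120.7]
tool_rot: [[-0.993, -0.121, -0.002], [-0.121, 0.993, -0.0], [0.002, -0.0, -1.0]]
force: [0.4, 0.5, 0.3]
grip_width: 0.1
grip_force: 0.0
time: 4.05
position: [575.3, -47.8, 112.5]
tool_rot: [[-0.993, -0.122, 0.0], [-0.122, 0.993, -0.0], [-0.0, -0.0, -1.0]]
force: [0.2, 0.4, -0.2]
grip_width: 0.1
grip_force: 0.0
```

```bash
python3 -m crank '[5,0.2,0,0.06,5,0.2,0,0.06,5,0.2,0,0.06,5,0.2,0,0.06,5,0.2,0,0.06,5,0.2,0,0.06,5,0.2,0,0.06,5,0.2,0,0.06]'; python3 -m crank '[6.5,0.3,0,0.08,6.5,0.3,0,0.08,6.5,0.3,0,0.08,6.5,0.3,0,0.08,6.5,0.3,0,0.08,6.5,0.3,0,0.08,6.5,0.3,0,0.08,6.5,0.3,0,0.08]'
python3 - <<'E'
from h import *
f=look()
cv2.imwrite("pics/t1c.png",cv2.resize(f[120:230,185:325,::-1],None,fx=5,fy=5,interpolation=cv2.INTER_CUBIC))
E
```

```text
time: 4.85
position: [536.4, -42.8, 113.1]
tool_rot: [[-0.936, 0.353, 0.002], [0.353, 0.936, -0.0], [-0.002, 0.001, -1.0]]
force: [2.4, -0.9, -0.6]
grip_width: 0.0
grip_force: 1.3
time: 5.65
position: [496.4, -10.6, 112.8]
tool_rot: [[-0.539, 0.842, 0.001], [0.842, 0.539, -0.0], [-0.001, 0.001, -1.0]]
force: [1.2, -2.5, -0.8]
grip_width: -0.1
grip_force: 1.1
key 15 [136. 232.] [684.5  45.5  72. ]
green 97 [146.95876289 294.41237113] [ 660.  -147.9   54. ]
green 195 [159.12307692 295.31282051] [ 621.8 -151.2   54. ]
green 72 [181.19444444 298.02777778] [ 553.3 -160.4   54. ]
stripe 27 [184.11111111 212.96296296] [534.7  97.7  73. ]
black 138 [156.47101449 294.47826087] [ 622.3 -144.2   92. ]
black 9 [168.66666667 223.11111111] [579.4  67.6  92. ]
black 10 [168.8 236.2] [580.1  28.7  92. ]
black 81 [190.41975309 275.08641975] [518.6 -88.2  92. ]
black 91 [181.89010989 296.85714286] [ 545.8 -152.3   92. ]
black 324 [214.84876543 258.05864198] [445.1 -39.7  92. ]
yellow 1530 [158.20849673 226.36732026] [614.9  60.2  73. ]
yellow 172 [194.73255814 211.04651163] [502.4 102.2  73. ]
```

View pics/t1c.png

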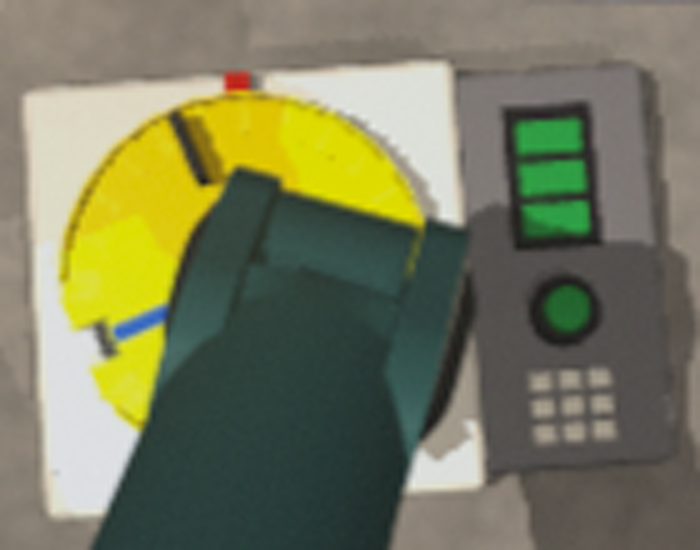

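The view shows the pan turning with the finger: the stripe is now at (184,213) and ear b is near the key side. I'll carry on.

```bash
python3 -m crank '[6.5,0.3,0,0.08,6.5,0.3,0,0.08,6.5,0.3,0,0.08,6.5,0.3,0,0.08,6.5,0.3,0,0.08,6.5,0.3,0,0.08,6.5,0.3,0,0.08,6.5,0.3,0,0.08]'; python3 -m crank '[6.5,0.3,0,0.08,6.5,0.3,0,0.08,6.5,0.3,0,0.08,6.5,0.3,0,0.08,6.5,0.3,0,0.08,6.5,0.3,0,0.08,6.5,0.3,0,0.08,6.5,0.3,0,0.08]'
python3 - <<'E'
from h import *
s=state();p=np.array(s["position"])-[564,32,0];print(np.hypot(*p[:2]),np.degrees(np.arctan2(p[1],p[0])))
f=save("wrist","w1")
f=look()
E
```

```text
time: 6.5
position: [483.7, 39.3, 112.6]
tool_rot: [[0.069, 0.998, 0.0], [0.998, -0.069, 0.0], [0.0, 0.0, -1.0]]
force: [-0.1, -1.1, -0.2]
grip_width: -0.3
grip_force: 0.8
time: 7.3
position: [503.1, 86.1, 112.5]
tool_rot: [[0.651, 0.759, -0.001], [0.759, -0.651, -0.0], [-0.001, -0.001, -1.0]]
force: [-6.8, -6.0, 5.3]
grip_width: -0.0
grip_force: 4.6
81.51488940136933 138.3907272036597
key 13 [135.61538462 231.84615385] [685.7  46.   72. ]
green 97 [146.95876289 294.41237113] [ 660.  -147.9   54. ]
green 197 [159.25380711 295.23350254] [ 621.4 -151.    54. ]
green 74 [181.24324324 297.91891892] [ 553.1 -160.1   54. ]
stripe 27 [156.59259259 220.62962963] [619.4  77.8  73. ]
black 45 [144.02222222 294.6       ] [ 660.3 -144.1   92. ]
black 50 [163.2 292.5] [ 601.7 -138.6   92. ]
black 42 [160.64285714 190.35714286] [600.8 165.9  92. ]
black 17 [158.47058824 255.35294118] [612.9 -27.4  92. ]
black 14 [159.         301.92857143] [ 615.2 -166.6   92. ]
black 146 [186.80821918 228.96575342] [525.5  48.4  92. ]
black 55 [182.61818182 297.61818182] [ 543.7 -154.6   92. ]
black 397 [214.68765743 208.31486146] [441.6 106.   92. ]
yellow 2507 [173.62066215 245.71838851] [5.693e+02 2.000e-01 7.300e+01]
yellow 73 [154.63013699 211.57534247] [624.7 105.4  73. ]
```

View pics/w1.png

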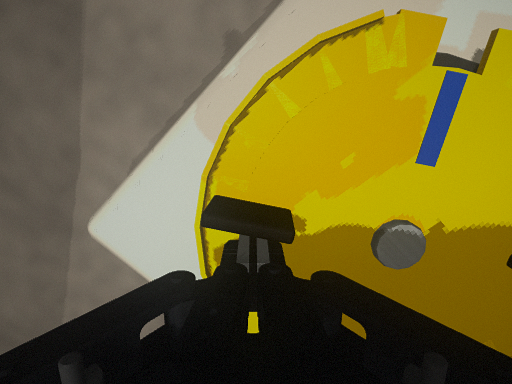

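The finger sits squarely on ear a at (220,250), and the notch is about 34° from the key. I'll slow down.

```bash
python3 -m crank '[4,0.2,0,0.05,4,0.2,0,0.05,4,0.2,0,0.05,4,0.2,0,0.05,4,0.2,0,0.05,4,0.2,0,0.05,4,0.2,0,0.05,4,0.2,0,0.05]'; python3 -m crank '[2,0.1,0,0.025,2,0.1,0,0.025,2,0.1,0,0.025,2,0.1,0,0.025,0,0,0,0]'
python3 - <<'E'
from h import *
s=state();p=np.array(s["position"])-[564,32,0];print(np.hypot(*p[:2]),np.degrees(np.arctan2(p[1],p[0])))
f=look()
E
```

```text
time: 8.2
position: [527.0, 104.5, 112.3]
tool_rot: [[0.895, 0.446, -0.005], [0.446, -0.895, 0.0], [-0.004, -0.002, -1.0]]
force: [-1.3, -1.4, 0.2]
grip_width: -0.3
grip_force: 0.6
time: 8.7
position: [536.7, 108.5, 112.4]
tool_rot: [[0.935, 0.355, 0.0], [0.355, -0.935, -0.0], [0.0, 0.0, -1.0]]
force: [-2.0, -1.4, 1.2]
grip_width: 0.1
grip_force: 0.7
81.21103442726687 109.65707785598583
key 46 [139.23913043 231.73913043] [674.4  45.9  72. ]
green 97 [146.95876289 294.41237113] [ 660.  -147.9   54. ]
green 198 [159.28787879 295.2020202 ] [ 621.3 -150.9   54. ]
green 74 [181.24324324 297.91891892] [ 553.1 -160.1   54. ]
stripe 31 [153.5483871  231.90322581] [629.8  43.9  73. ]
black 16 [137.5625 186.6875] [670.7 180.   92. ]
black 97 [153.83505155 293.6185567 ] [ 630.2 -141.5   92. ]
black 7 [150.28571429 223.42857143] [635.   68.6  92. ]
black 14 [159.         301.92857143] [ 615.2 -166.6   92. ]
black 199 [173.38190955 219.42211055] [564.9  78.   92. ]
black 426 [203.66901408 196.48826291] [473. 142.  92.]
black 33 [170.51515152 261.78787879] [577.  -47.5  92. ]
black 54 [182.46296296 297.53703704] [ 544.1 -154.4   92. ]
yellow 2888 [177.69113573 242.04709141] [556.6  10.9  73. ]
```

```bash
python3 -m crank '[1,0,0,0.012,1,0,0,0.012,0,0,0,0]'; python3 -m crank '[1,0,0,0.012,1,0,0,0.012,0,0,0,0]'; python3 - <<'E'
from h import *
f=look(); save("wrist","w2"); g=save("side","s2")
cv2.imwrite("pics/s2c.png",cv2.resize(g[140:260,210:350,::-1],None,fx=5,fy=5,interpolation=cv2.INTER_CUBIC))
E
```

```text
time: 9.05
position: [538.6, 109.4, 112.4]
tool_rot: [[0.943, 0.333, 0.001], [0.333, -0.943, 0.0], [0.001, 0.0, -1.0]]
force: [-0.4, 0.1, 0.2]
grip_width: -0.1
grip_force: 0.0
time: 9.35
position: [540.1, 109.8, 112.3]
tool_rot: [[0.951, 0.31, -0.0], [0.31, -0.951, -0.0], [-0.0, 0.0, -1.0]]
force: [-1.7, -0.5, 1.9]
grip_width: -0.1
grip_force: 1.0
key 55 [139.8        232.14545455] [672.7  44.6  72. ]
green 97 [146.95876289 294.41237113] [ 660.  -147.9   54. ]
green 97 [155.04123711 295.02061856] [ 634.6 -150.1   54. ]
green 100 [163.3  295.55] [ 608.7 -152.1   54. ]
green 74 [181.24324324 297.91891892] [ 553.1 -160.1   54. ]
stripe 28 [153.5        232.71428571] [630.   41.5  73. ]
black 14 [135.78571429 186.35714286] [676.1 181.3  92. ]
black 95 [153.96842105 293.45263158] [ 629.8 -141.1   92. ]
black 7 [149.57142857 223.14285714] [637.2  69.6  92. ]
black 208 [171.93269231 218.96634615] [569.2  79.5  92. ]
black 14 [159.         301.92857143] [ 615.2 -166.6   92. ]
black 410 [201.75853659 196.05121951] [478.6 143.5  92. ]
black 36 [171.58333333 261.91666667] [573.8 -48.   92. ]
black 51 [182.54901961 297.82352941] [ 543.9 -155.2   92. ]
yellow 2895 [178.36683938 241.77823834] [554.5  11.7  73. ]
```

View pics/s2c.png

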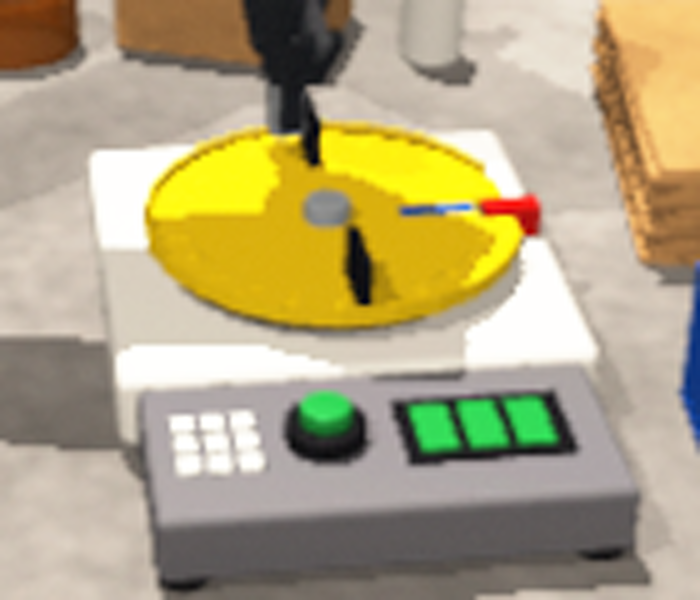

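The side view shows the red key standing in the notch at the stripe's end, so the pan is nearly or fully home. I'll nudge it a little more to check for the stop.

```bash
python3 -m crank '[1,0,0,0.012,1,0,0,0.012,0,0,0,0]'; python3 -m crank '[1,0,0,0.012,1,0,0,0.012,0,0,0,0]';  python3 - <<'E'
from h import *
f=look(); save("wrist","w3")
E
```

```text
time: 9.8
position: [542.1, 110.3, 112.3]
tool_rot: [[0.958, 0.287, 0.0], [0.287, -0.958, -0.0], [0.0, 0.0, -1.0]]
force: [-1.7, -1.6, 0.7]
grip_width: 0.2
grip_force: 0.8
time: 10.1
position: [544.0, 111.0, 112.3]
tool_rot: [[0.965, 0.264, 0.0], [0.264, -0.965, -0.0], [0.0, 0.0, -1.0]]
force: [-0.6, -1.6, 1.6]
grip_width: -0.1
grip_force: 0.7
key 51 [139.66666667 232.31372549] [673.1  44.1  72. ]
green 97 [146.95876289 294.41237113] [ 660.  -147.9   54. ]
green 97 [155.04123711 295.02061856] [ 634.6 -150.1   54. ]
green 101 [163.32673267 295.48514851] [ 608.7 -151.9   54. ]
green 73 [181.19178082 297.87671233] [ 553.3 -160.    54. ]
stripe 30 [153.5        233.73333333] [630.1  38.4  73. ]
black 17 [134.05882353 186.58823529] [681.5 180.8  92. ]
black 111 [154.88288288 294.77477477] [ 627.1 -145.    92. ]
black 6 [147.5        222.83333333] [643.5  70.7  92. ]
black 210 [170.66666667 218.46666667] [573.   81.2  92. ]
black 388 [199.18298969 196.03350515] [486.2 143.9  92. ]
black 40 [173.    262.175] [569.6 -48.8  92. ]
black 52 [182.51923077 297.26923077] [ 544.  -153.6   92. ]
yellow 2930 [178.5116041  241.43515358] [554.   12.7  73. ]
```

View pics/w3.png

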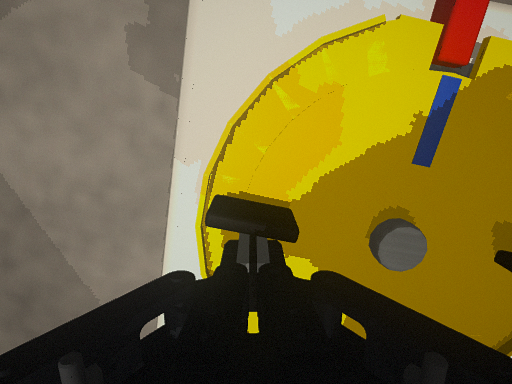

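Key lies within the notch at (40,455), close to the notch's trailing edge. I'll feel for the stop.

```bash
python3 -m crank '[1,0,0,0.012,0,0,0,0]'; python3 -m crank '[1,0,0,0.012,0,0,0,0]';python3 -m crank '[1,0,0,0.012,0,0,0,0]'; python3 - <<'E'
from h import *
f=look()
E
```

```text
time: 10.4
position: [544.6, 111.2, 112.2]
tool_rot: [[0.968, 0.252, -0.001], [0.252, -0.968, -0.0], [-0.001, -0.0, -1.0]]
force: [-4.5, 0.2, 2.5]
grip_width: -0.2
grip_force: 2.4
time: 10.6
position: [544.9, 111.4, 112.1]
tool_rot: [[0.971, 0.24, -0.002], [0.24, -0.971, 0.0], [-0.002, -0.001, -1.0]]
force: [-10.5, -0.7, 8.1]
grip_width: -0.1
grip_force: 5.3
time: 10.8
position: [545.2, 111.6, 112.0]
tool_rot: [[0.973, 0.229, -0.004], [0.229, -0.974, 0.0], [-0.004, -0.001, -1.0]]
force: [-17.1, -1.1, 13.0]
grip_width: -0.3
grip_force: 8.6
key 51 [139.66666667 232.31372549] [673.1  44.1  72. ]
green 97 [146.95876289 294.41237113] [ 660.  -147.9   54. ]
green 198 [159.28787879 295.2020202 ] [ 621.3 -150.9   54. ]
green 74 [181.24324324 297.91891892] [ 553.1 -160.1   54. ]
stripe 32 [153.1875 233.875 ] [631.1  38.   73. ]
black 18 [133.22222222 186.88888889] [684.1 180.1  92. ]
black 95 [154.21052632 293.21052632] [ 629.1 -140.3   92. ]
black 6 [147.33333333 222.33333333] [643.9  72.2  92. ]
black 220 [169.66818182 218.30909091] [575.9  81.7  92. ]
black 14 [159.         301.92857143] [ 615.2 -166.6   92. ]
black 373 [197.54423592 196.19034853] [491.1 143.7  92. ]
black 39 [173.02564103 262.33333333] [569.5 -49.3  92. ]
black 51 [182.56862745 297.45098039] [ 543.8 -154.1   92. ]
yellow 2949 [178.57239742 241.2706002 ] [553.8  13.2  73. ]
```

Force rises steeply at the stop and the pan no longer turns, so the notch is caught on the key. I'll back off, lift, and move over the button.

```bash
python3 -m crank '[-6,0,0,0,-9,0,0,0,0,0,-35,0,0,0,-40,0,-14,45,0,0,-14,45,0,0,-14,45,0,0,0,45,0,0]'; python3 -m crank '[0,45,0,0,0,30,0,0,0,0,0,0,0,0,0,0]'
python3 - <<'E'
from h import *
s=state();save("wrist","w4")
for r in recognise("zero_key_top","wrist")[:2]: print(r["p"],np.round(r["position"]),hit("wrist",r["position"],58,s).round(1))
f=look();g=save("side","s4"); print(np.round(s["position"],1))
w=cv2.imread("pics/w4.png"); c=cv2.resize(g[150:240,220:330,::-1],(469,384),interpolation=cv2.INTER_CUBIC)
cv2.imwrite("pics/m4.png",cv2.resize(np.hstack([w,c]),(798,312)))
E
```

```text
time: 11.65
position: [531.4, -78.1, 187.5]
tool_rot: [[0.973, 0.229, 0.001], [0.229, -0.973, 0.001], [0.001, -0.001, -1.0]]
force: [1.1, 0.0, 0.6]
grip_width: 0.3
grip_force: 0.0
time: 12.05
position: [549.6, -150.0, 187.2]
tool_rot: [[0.974, 0.228, 0.0], [0.228, -0.974, -0.0], [0.0, 0.0, -1.0]]
force: [-0.5, 0.6, 0.5]
grip_width: 0.1
grip_force: 0.0
0.9 [197. 261.] [ 549.3 -159.4   58. ]
key 51 [139.66666667 232.31372549] [673.1  44.1  72. ]
stripe 36 [153.72222222 233.94444444] [629.4  37.7  73. ]
black 58 [133.98275862 294.68965517] [ 691.2 -143.9   92. ]
black 11 [137.27272727 310.        ] [ 682.4 -190.2   92. ]
black 6 [174.         258.16666667] [566.2 -37.   92. ]
black 13 [176. 207.] [556.  114.5  92. ]
black 26 [204.96153846 308.23076923] [ 478.1 -186.7   92. ]
black 22 [220.68181818 295.13636364] [ 430.9 -148.8   92. ]
yellow 3076 [170.71976593 229.79291287] [576.8  48.6  73. ]
[ 549.6 -150.   187.2]
```

View pics/m4.png

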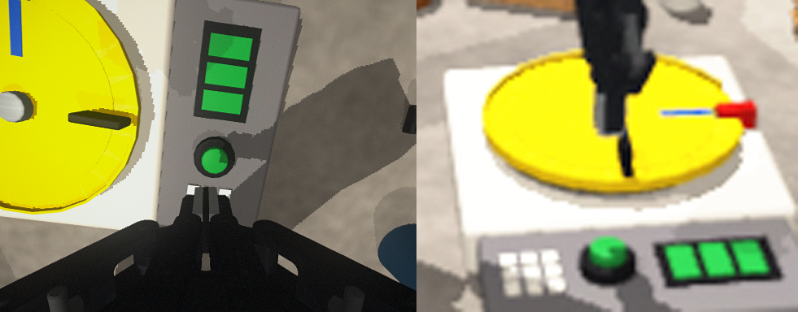

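Wrist half: button at about (197,261) full-scale, just ahead of the fingertips. Side half: the key stands out of the notch and the pan looks flat. I'll go down on the button.

```bash
python3 -m crank '[-1,12,25,0,0,0,35,0,0,0,32,0,0,0,0,0,0,0,0,0]'; python3 -m crank '[0,0,3,0,0,0,3,0,0,0,0,0]'; python3 -m crank '[0,0,2,0,0,0,2,0,0,0,0,0]'
```

```text
time: 12.75
position: [551.8, -161.2, 96.1]
tool_rot: [[0.973, 0.23, -0.0], [0.23, -0.973, -0.0], [-0.0, 0.0, -1.0]]
force: [0.2, -0.6, 0.8]
grip_width: 0.1
grip_force: 0.0
time: 13.05
position: [552.4, -161.5, 90.1]
tool_rot: [[0.973, 0.23, 0.002], [0.23, -0.973, -0.0], [0.002, 0.001, -1.0]]
force: [2.6, -0.0, 3.8]
grip_width: -0.3
grip_force: 2.1
time: 13.35
position: [552.7, -161.8, 88.2]
tool_rot: [[0.973, 0.23, 0.003], [0.23, -0.973, 0.001], [0.003, -0.001, -1.0]]
force: [-12.9, 8.5, 55.2]
grip_width: 0.0
grip_force: 27.3
```

```bash
for i in 1 2 3 4 5 6; do python3 -m crank '[0,0,-1.5,0,0,0,0,0]' | egrep 'posi|^force'; done
```

```text
position: [552.6, -161.6, 88.6]
force: [-4.6, 4.6, 31.9]
position: [552.4, -161.5, 89.2]
force: [2.2, 0.3, 5.6]
position: [552.2, -161.5, 90.3]
force: [4.3, -0.1, 4.2]
position: [551.8, -161.5, 91.5]
force: [2.4, 0.5, 3.8]
position: [551.6, -161.4, 92.9]
force: [1.2, 0.4, 2.9]
position: [551.5, -161.4, 94.3]
force: [0.9, 0.4, 1.1]
```

The force profile is a spring running over about 6 mm, with 5 N just before the hard stop, so the button went fully down and came back. I'll retreat and do a final check.

```bash
python3 -m crank '[0,0,-30,0,0,0,-40,0,0,0,-40,0,-40,0,-10,0,-40,0,0,0,-40,0,0,0,-40,0,0,0,0,0,0,0]'|head -3
python3 - <<'E'
from h import *
f=look();g=save("side","s5"); print(state()["time"])
a=f[120:230,185:325,::-1];b=g[150:250,215:340,::-1]
cv2.imwrite("pics/m5.png",np.hstack([cv2.resize(x,(398,318),interpolation=cv2.INTER_CUBIC) for x in (a,b)]))
E
```

```text
time: 15.35
position: [391.6, -198.9, 213.8]
tool_rot: [[0.974, 0.226, -0.001], [0.226, -0.974, 0.004], [0.0, -0.004, -1.0]]
key 53 [139.45283019 232.28301887] [673.8  44.3  72. ]
green 96 [146.97916667 294.34375   ] [ 659.9 -147.7   54. ]
green 96 [155.04166667 294.94791667] [ 634.6 -149.9   54. ]
green 101 [163.32673267 295.48514851] [ 608.7 -151.9   54. ]
green 74 [181.24324324 297.91891892] [ 553.1 -160.1   54. ]
stripe 29 [153.65517241 233.68965517] [629.6  38.5  73. ]
black 127 [154.76377953 294.92125984] [ 627.5 -145.5   92. ]
black 6 [151.  295.5] [ 639.  -147.1   92. ]
black 27 [173.37037037 263.37037037] [568.6 -52.4  92. ]
black 24 [175.54166667 207.45833333] [557.4 113.2  92. ]
black 63 [182.58730159 297.79365079] [ 543.8 -155.1   92. ]
black 42 [222.07142857 314.97619048] [ 428.4 -207.    92. ]
yellow 3970 [175.85465995 234.76423174] [561.6  33.1  73. ]
15.45
```

View pics/m5.png

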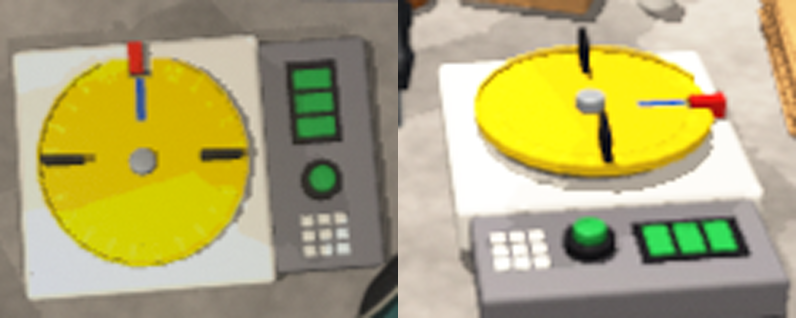

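Top half: key in the notch and in line with the stripe. Side half: button up and stud standing proud. One numeric check of flatness against the first side picture and a projected flat rim.

```bash
python3 - <<'E'
from h import *
c=get_calibration("side");E=np.array(c["extrinsics"])
def ell(tilt,z0):
    t=np.linspace(0,2*np.pi,200); x,y=112*np.cos(t),112*np.sin(t); P=np.c_[563+x,32+y,z0+x*np.tan(np.radians(tilt)),np.ones(200)]@E.T
    p=np.c_[c["fx"]*P[:,0]/P[:,2]+c["cx"],c["fy"]*P[:,1]/P[:,2]+c["cy"]].astype(np.float32); return cv2.fitEllipse(p)
for n in ("s0","s5"):
    im=cv2.imread(f"pics/{n}.png"); m=cv2.inRange(cv2.cvtColor(im,cv2.COLOR_BGR2HSV),(22,150,90),(34,255,255)); m[:155]=0;m[215:]=0;m[:,:225]=0;m[:,325:]=0
    h=max(cv2.findContours(m,0,1)[0],key=cv2.contourArea); print(n,cv2.fitEllipse(cv2.convexHull(h)))
print("flat",ell(0,73),"tilt",ell(2.5,78))
E
```

```text
s0 ((275.2828674316406, 183.34437561035156), (41.824214935302734, 75.09603881835938), 88.58475494384766)
s5 ((275.8049011230469, 184.5720672607422), (41.3983154296875, 74.83314514160156), 91.90729522705078)
flat ((275.14697265625, 184.4825897216797), (37.93373107910156, 75.51410675048828), 91.85702514648438) tilt ((275.2663269042969, 183.0244140625), (37.96592712402344, 75.7334976196289), 88.96610260009766)
```

The measured ellipse has angle 91.9° and centre row 184.6. The flat prediction is 91.9° and 184.5, so the pan is home and flat.

```bash
python3 -c "
from workcell import *
print(hand_in())"
```

```text
the job is handed in; nothing more can be done
None
```

The pan is turned home and lies flat with its notch on the key, the zero button was pressed fully down and came back up, and the job is handed in at about 15.5 s; I pressed the button harder than needed (55 N at the wrist for a moment, through the fingertips), and I did not re-measure the other things on the bench, though the arm met no contact near them.

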